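# Snap a vial cap home with a mallet

## Task

Pick up the mallet and strike the red sprung plunger of the cap setter with it, a brisk downward blow rather than a slow push, so that the orange cap is fully home on its vial; touch the plunger with nothing but the mallet. Then stand the mallet upright on its rubber face on the bench, its head midway between the red tube rack and the yellow-lidded tip box, and let go; leave the other things where they are.

Things in the scene. Friction and masses are not known exactly. Their poses are not given: they have to be found in the camera images.
- mallet: Mallet, 0.34 kg, standing on a rubber face. Head: upright cylinder 50 mm across, 70 mm tall, black rubber ends, steel middle. Handle: level wooden bar along the body's -x, 20 mm wide (y), 24 mm tall (z), centre line 35 mm above the origin, far end 172 mm from the head axis. Origin: centre of the head's lower face; z up along the head. Centre of mass 10 mm from the head axis, handle side.
- setter: Cap setter fixed to the bench: aluminium base 110 x 110 x 12 mm, two steel posts 86 mm apart along y, joined by a blue crossbar 40 mm (x) by 106 mm (y), 115 to 137 mm above the bench. A glass vial stands in its middle; the plunger runs through the crossbar on the vertical axis of the origin. Origin: centre of the base's underside, z up.
- plunger_top (a point): Centre of the top of the plunger's red striking button, 38 mm across, 14 mm thick, 181 mm above the bench when up (44 mm above the crossbar).
- plunger (a joint): Travel of the plunger, m: 0 = up (held there by its spring), 0.020 = fully down. It reaches the cap at 0.010 and springs back up when released. Takes about 10 N at the bottom.
- snap_cap (a joint): Travel of the orange cap (34 mm across, 13 mm tall) down onto the vial below the plunger, m: 0 = raised, 0.010 = fully home. It stays where it has been driven.
- tube_rack: Red tube rack with white and orange capped tubes, 160 (x) x 90 (y) x 67 mm tall with caps. Loose. Origin: centre of its underside, z up.
- tip_box: Grey tip box with yellow lid, 120 (x) x 90 (y) x 73 mm tall. Loose. Origin: centre of its underside, z up. It stands beside the rack, centres about 310 mm apart.
- beaker: Empty glass beaker 76 mm across, 100 mm tall, a bystander. Origin: centre of its underside.
- steel_lid: Round steel lid with a knob, 90 mm across, 42 mm tall, lying on the bench, a bystander. Origin: centre of its underside.
Not all that is in view belongs to the job. Of the things that look like the mallet, the smaller one is meant.

How it is judged:
By the outcome, as a careful person would: the job done as asked, in the order asked, and still so for the second after the job is handed in, with the robot touching nothing.
It also fails if it takes over 51 s, if anything falls off the work surface, if the arm or the gripper's body presses on something with over 40 N, if the wrist force passes 120 N, or if a joint passes its speed limit or range.

## Robot

A 7-joint arm with a two-finger parallel gripper is mounted at the origin on the work surface. World frame = base frame: x ahead of the robot, y to its left, z up, the work surface at z = 0. Lengths are in m, angles in rad, forces in N, time in s.
With the tool pointing down it reaches from about 0.425 to 0.925 m from the base axis. Payload 6.8 kg.
Tool frame: the origin (TCP) lies midway between the tips of the shut fingers; the grasp point (between the pads) lies 19 mm behind it; x points along the fingers, y is the direction in which the jaws open and shut, and the axes are right-handed (so a half turn about x gives the same grasp; the last joint's range is limited). The gripper opens to 85 mm and grips with 20 to 120 N. Pads are 22 mm wide; open, the fingers measure 114 mm over their backs; the gripper's body (76 mm by 85 mm) begins 54 mm behind the grasp point. The pads swing forward as they close: fully open they stand 13 mm farther back than shut.
Start: joints at [-1.233, 0.477, 0.022, 1.555, -0.011, 1.109, -0.083], TCP at [0.291, 0.609, 0.231] pointing down, gripper open.
Joint ranges: [-2.96, 2.96], [-0.34, 2.1], [-1.41, 1.46], [0.24, 2.44], [-1.37, 4.51], [0.17, 1.92], [-2.96, 2.96]. Speed limits (rad/s): [2.39, 2.39, 3.14, 3.14, 3.14, 3.14, 3.14].

## Interface

Orientations are given as a rotation vector (axis times angle).
In Python, from bench import r, viewer, nets gives the robot as it stands.
- The arm moves only by the shell command python3 -m pendant 'ROWS' [FORCE]. ROWS is JSON, one flat list of numbers, 5 for each row, row after row: the finger opening in mm, from 0 to 85.4, then the shift along the tool's x, y, z in mm, then the turn about the tool's x in rad. A call has 1 to 20 rows; each row shifts and turns the commanded pose from where the row before left it, along the tool's axes as they then stand; what a row does not reach is not made up. A row lasts 1/8 s, in which the tool goes at most 62.5 mm and 10.7 degrees, less where a joint would pass 70% of its speed; a pose out of reach is approached as far as the arm can. A call with a gripper value outside its range is refused whole. The fingers move at their own pace and stop on an object; FORCE is the grip in N (left out, the last holds). Time passes only in rows, so rows that do not move let the fingers close. It gives the time, the measured TCP pose, the force and the opening at its end, in the units of the state.
- r.get_obs(): the state, without advancing time (a new reading comes with each control period).
- viewer.grab_frame(name): name is "scene" or "top"; returns (picture, depth): 480x640x3 uint8, red, green, blue; 480x640 float32, m along the optical axis (not along the pixel's ray), 0 where there is no reading.
- viewer.calibration(name): a dict with "mtx" (3x3 intrinsics, pixels), "world_to_cam" (4x4, takes a point from world to camera coordinates). Camera axes: x right, y up, looking along -z (the intrinsics and any distortion apply to the point x, -y, -z); pixel columns grow to the right and rows downward; lengths in m; the calibration is good to about 2 mm. A picture is of the moment at which its call begins. calibration takes no time and is no camera call.
- r.hand_in(): hands the job in, once; it reports no verdict.
Trained networks look in the newest picture that a camera, given by its name, has taken for a name from the list of things; names that differ only in an ending like _2 or _b are one class to them, and where a whole thing is asked for, a point or a joint stands for the part that bears it (a point fixed in the world has none). Each returns a list of dicts, best first, with "score" (0 to 1); they miss things now and then, are a little off and sometimes report something else, mostly with a low value. They report only what shows in the picture. A call takes as long as a camera call. They do not tell look-alikes from the thing itself.
- nets.look_for(name, camera): "location" ([x, y, z] in m, in world coordinates, good to about 4 mm: the middle of the surface that is visible of it).
- nets.silhouettes(name, camera): "mask" (480x640 bool, what is visible of it).
The state is a dict: "clock": time; "joints": joint angles; "qvel": joint speeds; "tau": joint torques, N m; "tcp_pos": TCP position; "orientation": TCP orientation; "contact_force": force on the tool from outside, world axes, zero at the start; "moment": the same for the moment, N m; "grip_width": finger opening in m.
Only numpy, scipy, OpenCV 4.12 (cv2) and the standard library are available. Lean on these libraries where they do the work, as an engineer would, in place of code of your own. Each camera call takes 0.05 s, during which the arm holds its last target. There are 200 camera calls.

## Working session

There is one attempt and no reset: what is moved stays moved. The work goes in short steps, Python scripts to look and compute and a shell command to move; the robot and the scene stay as the last step left them, time stands still between calls to the robot, and variables do not carry over. Pictures are saved under pics/ and viewed, about 8 in all and at most 12, crops included, and the job is handed in when it is done.

```bash
mkdir -p pics; ls; cat > h.py <<'E'
import numpy as np, cv2
from bench import r, viewer, nets
from scipy.spatial.transform import Rotation as R
def world(cam,depth,mask=None):
    c=viewer.calibration(cam);K=c["mtx"];T=np.linalg.inv(c["world_to_cam"])
    v,u=np.mgrid[0:480,0:640];d=depth
    P=np.stack([(u-K[0][2])/K[0][0]*d,-(v-K[1][2])/K[1][1]*d,-d,np.ones_like(d)],-1)@T.T
    return P[...,:3]
def save(n,im,k=1): cv2.imwrite(n,cv2.resize(im[...,::-1],None,fx=k,fy=k,interpolation=cv2.INTER_CUBIC))
E
python3 - <<'E'
from h import *
for cam in("top","scene"):
    im,d=viewer.grab_frame(cam);save(f"pics/{cam}0.png",im);np.savez(f"{cam}0.npz",im=im,d=d)
    print(cam,viewer.calibration(cam).keys())
    for n in["mallet","setter","plunger_top","tube_rack","tip_box","beaker","steel_lid"]:
        print(n,[(np.round(x["location"],3).tolist(),round(x["score"],2)) for x in nets.look_for(n,cam)])
o=r.get_obs();print(o["clock"],o["tcp_pos"],R.from_rotvec(o["orientation"]).as_matrix().round(3))
E
```

```text
pics
top dict_keys(['mtx', 'world_to_cam'])
mallet [([0.382, 0.436, 0.061], 0.7), ([0.397, 0.253, 0.047], 0.59)]
setter [([0.647, 0.13, 0.01], 0.58)]
plunger_top [([0.653, 0.13, 0.181], 0.7)]
tube_rack [([0.46, -0.021, 0.052], 0.98)]
tip_box [([0.427, -0.325, 0.073], 0.83)]
beaker [([0.753, -0.073, 0.051], 0.82)]
steel_lid [([0.679, -0.293, 0.017], 0.81), ([0.643, 0.128, 0.008], 0.33)]
scene dict_keys(['mtx', 'world_to_cam'])
mallet [([0.446, 0.251, 0.043], 0.96)]
setter [([0.671, 0.129, 0.043], 0.98)]
plunger_top [([0.668, 0.131, 0.184], 0.54)]
tube_rack [([0.484, -0.028, 0.055], 0.85)]
tip_box [([0.445, -0.325, 0.072], 0.6)]
beaker [([0.732, -0.064, 0.061], 0.68), ([0.668, 0.132, 0.182], 0.47)]
steel_lid [([0.694, -0.289, 0.015], 0.64)]
0.8 [0.2910552  0.60903468 0.23133455] [[-0.     0.431  0.902]
 [ 0.     0.902 -0.431]
 [-1.     0.    -0.   ]]
```

View pics/top0.png

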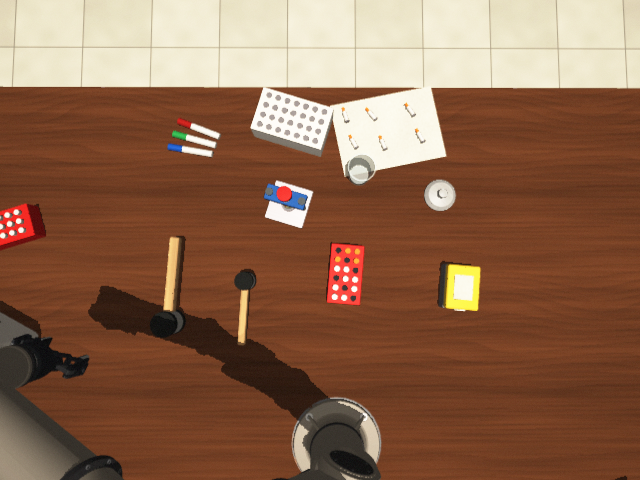

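View pics/scene0.png

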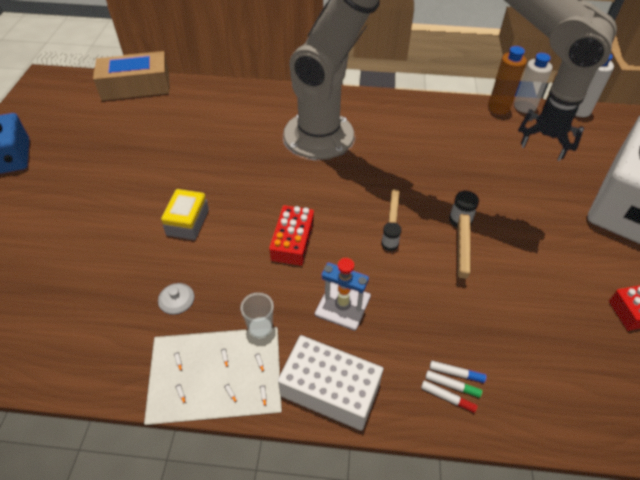

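The mallet candidates are the small one (top 245,280; scene 392,235) and the large one (top 167,322; scene 464,207). I choose the small one. The rack next to the yellow box is at top (346,273); the red one at (15,225) is a decoy. Next I measure these and crop in.

```bash
python3 - <<'E'
from h import *
z=np.load("top0.npz");im,d=z["im"],z["d"];W=world("top",d)
hsv=cv2.cvtColor(im,cv2.COLOR_RGB2HSV)
def reg(u0,u1,v0,v1,zl,zh,extra=None):
    m=np.zeros((480,640),bool);m[v0:v1,u0:u1]=1;m&=(W[...,2]>zl)&(W[...,2]<zh)
    if extra is not None:m&=extra
    return m
def rep(n,m):
    P=W[m];
    rc=cv2.minAreaRect(P[:,:2].astype(np.float32)*1000)
    print(n,len(P),"mean",P.mean(0).round(4),"medz",np.median(P[:,2]).round(4),"rect",np.round(rc[0],1),np.round(rc[1],1),round(rc[2],1))
rep("head",reg(228,262,262,298,.062,.078))
rep("handle",reg(230,262,292,350,.036,.058))
rep("allmallet",reg(228,262,262,350,.03,.078))
red=((hsv[...,0]<8)|(hsv[...,0]>172))&(hsv[...,1]>150)&(hsv[...,2]>80)
rep("button",reg(265,305,180,205,.165,.195))
rep("bar",reg(260,312,178,215,.125,.145))
rep("rack",reg(320,372,238,310,.03,.09))
rep("box",reg(432,488,255,315,.06,.085))
rep("beaker",reg(340,380,150,190,.09,.11))
rep("bigm",reg(140,195,230,345,.02,.3))
P=W[reg(230,262,292,350,.036,.058)];v=cv2.fitLine(P[:,:2].astype(np.float32),cv2.DIST_L2,0,.01,.01).ravel();print("handle line",v,np.degrees(np.arctan2(v[1],v[0])))
save("pics/c1.png",im[220:350,140:280],5)
E
```

```text
head 284 mean [0.4409 0.2479 0.0694] medz 0.0694 rect [440.4 247.8] [47.5 48.3] 0.0
handle 417 mean [0.3411 0.2527 0.0458] medz 0.0459 rect [339.9 253.3] [ 21.1 142. ] 87.1
allmallet 746 mean [0.3822 0.2501 0.0545] medz 0.0483 rect [366.7 246.8] [195.   48.4] 0.7
button 194 mean [0.6543 0.133  0.18  ] medz 0.1801 rect [654.8 133.4] [36.3 36.1] 65.8
bar 489 mean [0.6518 0.1315 0.1366] medz 0.1366 rect [655.  133.6] [106.4  40.6] 73.5
rack 1991 mean [ 0.4587 -0.0225  0.0561] medz 0.0548 rect [459.  -23.1] [ 90.4 160. ] 85.1
box 1478 mean [ 0.4238 -0.3314  0.0709] medz 0.0711 rect [ 423.9 -333.1] [ 88.5 117.8] 85.2
beaker 159 mean [ 0.7425 -0.0669  0.0977] medz 0.098 rect [740.1 -64.6] [71.9 75.1] 88.0
bigm 1634 mean [0.4035 0.4413 0.0695] medz 0.0633 rect [427.4 452.1] [260.9  65. ] 1.3
handle line [ 0.998502   -0.05471442  0.34107614  0.25269607] -3.136471
```

View pics/c1.png

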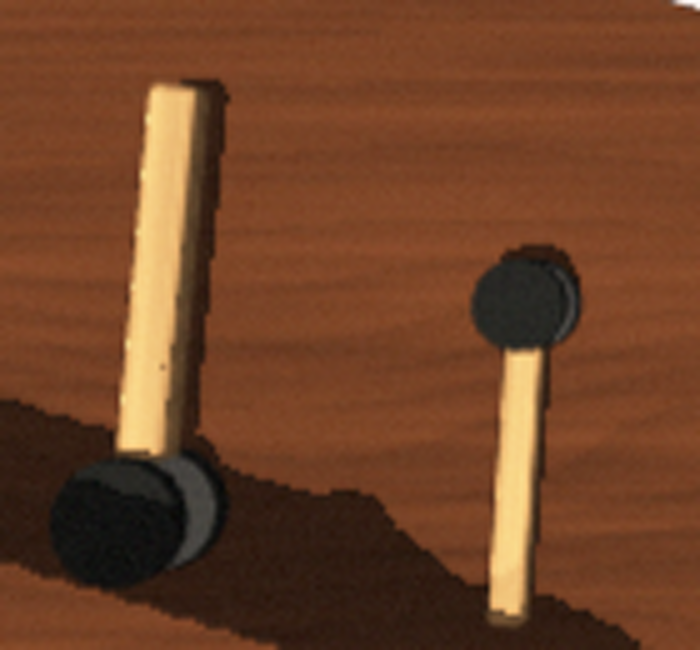

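The crop shows the small mallet on the right, with its head standing and its handle toward the robot. The measured head is 48 mm across and 69 mm tall, which matches. The large mallet is on the left and will be left alone. Moving above the grasp point, 48 mm from the head axis.

```bash
python3 -m pendant '[85,0,-28,24.6,0, 85,0,-28,24.6,0, 85,0,-28,24.6,0, 85,0,-28,24.6,0, 85,0,-28,24.6,0, 85,0,-28,24.6,0, 85,0,-28,24.6,0, 85,0,-28,24.6,0, 85,0,-28,24.6,0, 85,0,-28,24.6,0, 85,40,0,0,-0.13, 85,40,0,0,-0.13, 85,40,0,0,-0.131, 85,0,0,0,0, 85,0,0,0,0]' 110
python3 - <<'E'
from h import *
o=r.get_obs();M=R.from_rotvec(o["orientation"]).as_matrix();print(o["clock"],o["tcp_pos"],M.round(3),o["contact_force"])
g=np.array([.393,.2505,.018]);print("tool shift mm",(M.T@(g-o["tcp_pos"])*1000).round(1),"yaw y",np.degrees(np.arctan2(M[1,1],M[0,1])))
E
```

```text
clock: 2.68
tcp_pos: [0.393, 0.2508, 0.1125]
orientation: [0.046, 1.569, -0.044]
contact_force: [0.3, -0.4, -0.0]
grip_width: 0.0853
2.675 [0.39301478 0.25082823 0.11250278] [[ 0.001  0.058  0.998]
 [ 0.001  0.998 -0.058]
 [-1.     0.001  0.001]] [ 0.28452099 -0.37813569 -0.04451533]
tool shift mm [94.5 -0.4 -0.1] yaw y 86.70128975388995
```

```bash
python3 -m pendant '[85,25,0,0,0, 85,25,0,0,0, 85,25,0,0,0, 85,13,0,0,0, 85,6,0,0,0, 85,0,0,0,0, 15,0,0,0,0, 15,0,0,0,0, 15,0,0,0,0, 15,0,0,0,0, 15,0,0,0,0, 15,0,0,0,0]' 110
python3 -m pendant '[15,0,0,0,0, 15,0,0,0,0, 15,-10,0,0,0, 15,-20,0,0,0, 15,-20,0,0,0, 15,0,0,0,0]'
python3 - <<'E'
from h import *
for c in("scene","top"):
  im,d=viewer.grab_frame(c);np.savez(f"{c}1.npz",im=im,d=d)
  if c=="scene":save("pics/s1.png",im[130:280,320:520],4)
E
```

```text
clock: 4.18
tcp_pos: [0.3923, 0.2504, 0.0177]
orientation: [0.043, 1.57, -0.043]
contact_force: [-1.4, -1.4, 6.6]
grip_width: 0.0184
clock: 4.92
tcp_pos: [0.3929, 0.2508, 0.0684]
orientation: [0.044, 1.569, -0.042]
contact_force: [-0.4, -0.5, -4.1]
grip_width: 0.0182
```

View pics/s1.png

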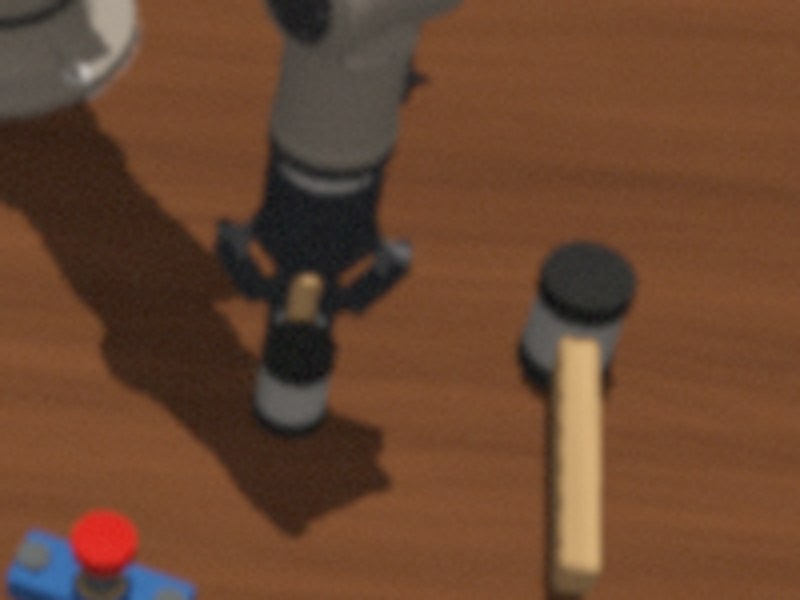

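Lifted: measured force is 4 N and the opening 18 mm. The crop shows the head hanging upright from the fingers at about (295,380). Next: raise it, move over the plunger and measure the head there.

```bash
python3 -m pendant '[15,-40,0,0,0, 15,-40,0,0,0, 15,-40,0,0,0, 15,-40,0,0,0, 15,-30,0,0,0, 15,0,-11,24,0, 15,0,-11,24,0, 15,0,-11,24,0, 15,0,-11,24,0, 15,0,-11,24,0, 15,0,-11,24,0, 15,0,-11,24,0, 15,0,-11,24,0, 15,0,-11,24,0, 15,0,-4,3,0, 15,0,0,0,0, 15,0,0,0,0]'
cat > m.py <<'E'
from h import *
import sys
k=sys.argv[1]
o=r.get_obs();t=o["tcp_pos"];M=R.from_rotvec(o["orientation"]).as_matrix();print(o["clock"],t.round(4),"yaw",np.degrees(np.arctan2(M[1,1],M[0,1])).round(2),o["contact_force"].round(1))
for c in("top","scene"):
  im,d=viewer.grab_frame(c);W=world(c,d);save(f"pics/{c}_{k}.png",im);np.savez(f"{c}_{k}.npz",im=im,d=d)
  q=(W-t)@M   # tool coords
  m=(np.abs(q[...,1])<.04)&(q[...,2]>.018)&(q[...,2]<.085)&(q[...,0]>-.062)&(q[...,0]<.03)
  P=W[m];Q=q[m]
  if len(P)<30: print(c,"few");continue
  top=Q[Q[:,0]<np.percentile(Q[:,0],40)];top=top[np.abs(top[:,0]-np.median(top[:,0]))<.006]
  A=np.c_[top[:,1:],np.ones(len(top))];s=np.linalg.lstsq(A,top[:,0],rcond=None)[0]
  (c0,rad)=cv2.minEnclosingCircle((top[:,1:]*1000).astype(np.float32))
  print(c,len(P),"top x_t",np.median(top[:,0]).round(4),"tilt deg y,z",np.degrees(s[:2]).round(1),"centre yz mm",np.round(c0,1),"rad",round(rad,1),"z extent",Q[:,2].min().round(3),Q[:,2].max().round(3))
  v,u=np.where(m);print(" px",u.min(),u.max(),v.min(),v.max())
E
python3 m.py a
```

```text
clock: 7.15
tcp_pos: [0.6043, 0.1363, 0.2567]
orientation: [0.042, 1.572, -0.042]
contact_force: [-0.2, 0.9, -3.0]
grip_width: 0.0183
7.15 [0.6043 0.1363 0.2567] yaw 86.93 [-0.2  0.9 -3. ]
top few
scene 757 top x_t -0.0509 tilt deg y,z [-0.3 -0.8] centre yz mm [-0.6 52.6] rad 26.4 z extent 0.027 0.078
 px 337 360 220 256
```

```bash
python3 - <<'E'
from h import *
for f,c in(("scene0","scene"),("scene_a","scene"),("scene1","scene")):
  z=np.load(f+".npz");W=world(c,z["d"])
  m=(np.hypot(W[...,0]-.654,W[...,1]-.133)<.04)&(W[...,2]>.175)&(W[...,2]<.19)
  P=W[m]
  if len(P)>20:
    print(f,len(P),np.median(P[:,2]).round(4),cv2.minEnclosingCircle((P[:,:2]*1000).astype(np.float32)))
  m=(np.hypot(W[...,0]-.654,W[...,1]-.133)<.08)&(W[...,2]>.13)&(W[...,2]<.145);P=W[m];print(" bar",cv2.minAreaRect((P[:,:2]*1000).astype(np.float32)))
z=np.load("scene1.npz");W=world("scene",z["d"]) 
im=np.load("scene_a.npz")["im"];save("pics/sa.png",im[190:340,270:430],4)
E
```

```text
scene0 184 0.1793 ((657.365478515625, 132.343994140625), 20.585403442382812)
 bar ((658.2101440429688, 132.57733154296875), (106.15890502929688, 44.821537017822266), 74.004150390625)
scene_a 181 0.1791 ((657.4656372070312, 132.7180633544922), 19.869977951049805)
 bar ((658.2227172851562, 132.4506072998047), (106.775390625, 43.74870681762695), 73.42632293701172)
scene1 182 0.1794 ((657.9137573242188, 133.03701782226562), 19.608999252319336)
 bar ((657.1719360351562, 132.7313232421875), (106.46600341796875, 43.903709411621094), 72.955078125)
```

View pics/sa.png

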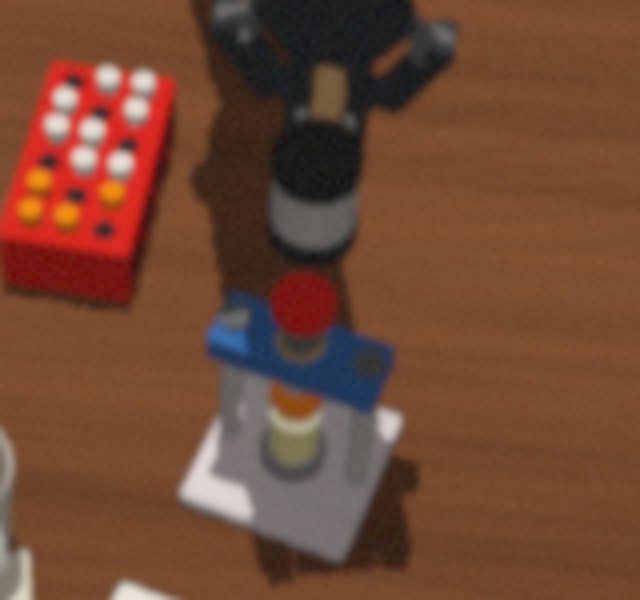

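The scene camera puts the head centre at (0.657,0.133) and the button at (0.6575,0.1326), so they are aligned; the face is about 58 mm above the button. The picture shows the head upright, the button at (303,303) and the cap raised. I raise one 60 mm row for the run-up, which also shows how fast a row can go.

```bash
python3 -m pendant '[15,-40,0,0,0]' 120; python3 -m pendant '[15,0,0,0,0, 15,0,0,0,0]'; python3 -m pendant '[15,40,0,0,0]';  python3 -m pendant '[15,0,0,0,0]'; python3 -m pendant '[15,-60,0,0,0, 15,0,0,0,0, 15,0,0,0,0]'
```

```text
clock: 7.38
tcp_pos: [0.6026, 0.1358, 0.2945]
orientation: [0.04, 1.577, -0.044]
contact_force: [0.3, -0.9, -2.9]
grip_width: 0.0182
clock: 7.62
tcp_pos: [0.6047, 0.1358, 0.2967]
orientation: [0.043, 1.571, -0.043]
contact_force: [-0.3, 0.2, -4.3]
grip_width: 0.018
clock: 7.75
tcp_pos: [0.6068, 0.1361, 0.2587]
orientation: [0.044, 1.565, -0.041]
contact_force: [0.5, 0.4, -5.2]
grip_width: 0.0181
clock: 7.88
tcp_pos: [0.602, 0.1351, 0.253]
orientation: [0.04, 1.579, -0.045]
contact_force: [-0.6, 0.2, -3.1]
grip_width: 0.0184
clock: 8.25
tcp_pos: [0.6051, 0.1355, 0.3175]
orientation: [0.043, 1.57, -0.043]
contact_force: [0.2, 0.2, -3.9]
grip_width: 0.018
```

```bash
python3 -m pendant '[15,22,0,0,0, 15,60,0,0,0, 15,60,0,0,0, 15,0,0,0,0]' 120;  python3 -m pendant '[15,-50,0,0,0, 15,-50,0,0,0, 15,0,-30,-30,0, 15,0,-30,-30,0, 15,0,-30,-20,0, 15,0,0,0,0, 15,0,0,0,0]'; python3 m.py b; python3 - <<'E'
from h import *
im=np.load("scene_b.npz")["im"];save("pics/sb.png",im[190:340,270:430],4)
E
```

```text
clock: 8.75
tcp_pos: [0.6006, 0.1352, 0.1702]
orientation: [0.04, 1.582, -0.045]
contact_force: [-4.7, 0.4, 1.2]
grip_width: 0.0181
clock: 9.62
tcp_pos: [0.5201, 0.0505, 0.2747]
orientation: [0.043, 1.571, -0.043]
contact_force: [0.4, 0.4, -3.8]
grip_width: 0.0183
9.625 [0.5201 0.0505 0.2747] yaw 86.88 [ 0.4  0.4 -3.8]
top few
scene 530 top x_t -0.0525 tilt deg y,z [1.5 6.6] centre yz mm [ 0.1 43. ] rad 27.6 z extent 0.018 0.081
 px 302 325 177 214
```

View pics/sb.png

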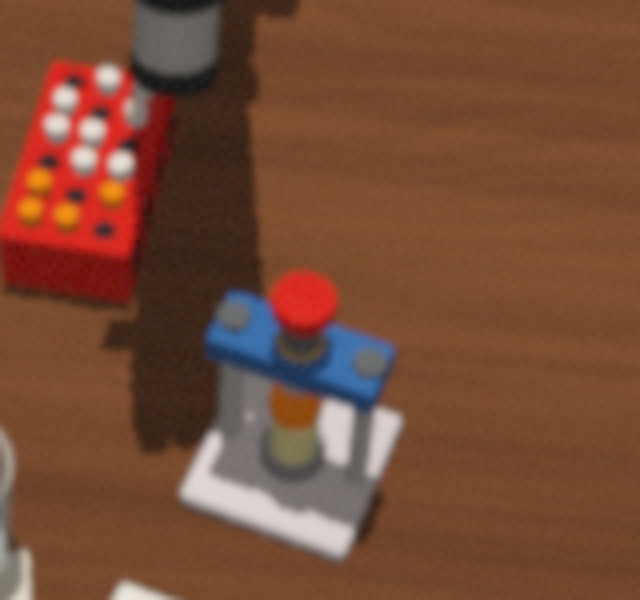

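```bash
python3 - <<'E'
from h import *
import glob
c=viewer.calibration("scene");K=np.array(c["mtx"]);T=np.array(c["world_to_cam"])
def pr(p):
    q=T@np.r_[p,1];return K[0,0]*q[0]/-q[2]+K[0,2],K[1,1]*-q[1]/-q[2]+K[1,2]
d=T[2,:3] # camera z axis in world
f=np.array([d[0],d[1]]);f/=np.linalg.norm(f)
for z in(.05,.06,.07): print(z,pr([.6575+f[0]*.017,.1326+f[1]*.017,z]))
for n in("scene_a","scene_b"):
    a=np.load(n+".npz");im=a["im"];W=world("scene",a["d"])
    sub=im[280:312,334:356].astype(int)
    print(n)
    for v in range(283,308): print(v,im[v,342:346].mean(0).round().astype(int),W[v,342:346,2].mean().round(4))
E
```

```text
0.05 (np.float64(343.4137074939781), np.float64(301.1197644854965))
0.06 (np.float64(343.58367611243165), np.float64(298.9272073665125))
0.07 (np.float64(343.7556762273269), np.float64(296.7084443983202))
scene_a
283 [32 56 90] 0.1318
284 [31 55 88] 0.1295
285 [38 58 87] 0.1236
286 [58 65 86] 0.1199
287 [87 76 82] 0.1095
288 [114  80  68] 0.1024
289 [132  78  44] 0.0865
290 [140  74  22] 0.0877
291 [141  73  13] 0.085
292 [140  73  19] 0.0863
293 [140  79  34] 0.0844
294 [146 102  71] 0.0798
295 [158 139 114] 0.0753
296 [170 163 138] 0.3374
297 [167 163 134] 0.0624
298 [149 143 110] 0.0612
299 [132 124  87] 0.0571
300 [128 119  81] 0.0518
301 [127 118  82] 0.0468
302 [126 118  81] 0.042
303 [126 118  81] 0.0376
304 [122 114  82] 0.0324
305 [114 108  84] 0.0303
306 [98 93 82] 0.0246
307 [82 78 75] 0.0221
scene_b
283 [31 56 90] 0.1329
284 [31 54 87] 0.1274
285 [38 57 86] 0.125
286 [56 65 84] 0.1204
287 [85 74 81] 0.1105
288 [112  79  67] 0.1008
289 [131  76  43] 0.0759
290 [140  74  23] 0.075
291 [142  74  16] 0.077
292 [143  74  18] 0.0758
293 [142  74  16] 0.0766
294 [141  72  13] 0.0751
295 [140  74  18] 0.0745
296 [138  83  36] 0.0708
297 [136 100  60] 0.0652
298 [132 114  76] 0.0609
299 [130 118  82] 0.0575
300 [126 118  81] 0.3278
301 [126 118  81] 0.048
302 [126 118  80] 0.0439
303 [126 118  81] 0.0381
304 [124 116  82] 0.0343
305 [114 108  84] 0.029
306 [98 93 82] 0.0242
307 [84 80 76] 0.0217
```

The cap's top surface went from z≈0.0864 to 0.0759, about 10 mm, and the white neck gap is gone in the picture, so the cap is home. The button is back up. Next: carry the mallet to the midpoint of the rack and box, (0.4415,-0.178), with the handle turned 30° for reach.

```bash
python3 -m pendant '[15,0,-32.5,-13.5,0, 15,0,-32.5,-13.5,0, 15,0,-32.5,-13.5,0, 15,0,-32.5,-13.5,0, 15,0,-32.5,-13.5,0, 15,0,-32.5,-13.5,0, 15,0,-32.5,-13.5,0, 15,0,-32.5,-13.5,0, 15,0,0,0,-0.116, 15,0,0,0,-0.116, 15,0,0,0,-0.116, 15,0,0,0,-0.115, 15,0,0,0,-0.115, 15,40,0,0,0, 15,40,0,0,0, 15,40,0,0,0, 15,30,0,0,0, 15,0,0,0,0, 15,0,0,0,0]'; python3 m.py c; python3 - <<'E'
from h import *
im=np.load("scene_c.npz")["im"];save("pics/sc.png",im[130:280,130:330],4)
E
```

```text
clock: 12.1
tcp_pos: [0.3995, -0.2039, 0.1262]
orientation: [-0.411, 1.53, 0.41]
contact_force: [0.4, -0.0, -3.9]
grip_width: 0.0183
12.1 [ 0.3995 -0.2039  0.1262] yaw 120.01 [ 0.4 -0.  -3.9]
top 204 top x_t -0.0607 tilt deg y,z [1.3 2.6] centre yz mm [ 2.1 41.3] rad 25.5 z extent 0.02 0.079
 px 398 425 270 295
scene 396 top x_t -0.0517 tilt deg y,z [-3.5  6.6] centre yz mm [ 0.6 44.3] rad 26.7 z extent 0.019 0.082
 px 221 244 177 208
```

View pics/sc.png

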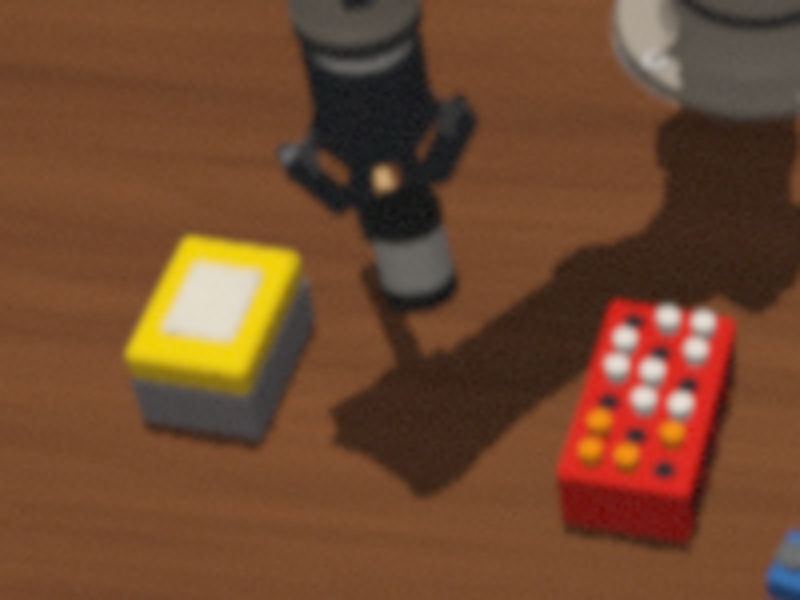

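The head has pitched up about 10° in the grip from the blow; its lower end points away from the robot at crop (420,300). It will settle flat once released with the face edge and handle end touching. I shift to allow for that and lower slowly.

```bash
python3 -m pendant '[15,20,1,-7,0, 15,30,0,0,0, 15,25,0,0,0, 15,20,0,0,0, 15,6,0,0,0, 15,0,0,0,0, 15,0,0,0,0]'; python3 -m pendant '[15,3,0,0,0, 15,0,0,0,0]' 40; python3 -m pendant '[15,3,0,0,0, 15,0,0,0,0]' 30
```

```text
clock: 13.08
tcp_pos: [0.3927, -0.2066, 0.0252]
orientation: [-0.411, 1.53, 0.409]
contact_force: [-0.4, 0.2, -3.0]
grip_width: 0.0181
clock: 13.32
tcp_pos: [0.3926, -0.2065, 0.0217]
orientation: [-0.411, 1.53, 0.41]
contact_force: [0.3, -0.2, -1.6]
grip_width: 0.0181
clock: 13.58
tcp_pos: [0.3934, -0.2063, 0.0188]
orientation: [-0.411, 1.529, 0.41]
contact_force: [3.1, 3.0, 5.3]
grip_width: 0.0183
```

```bash
python3 -m pendant '[15,2,0,0,0, 15,0,0,0,0]' 20; python3 -m pendant '[15,2,0,0,0, 15,0,0,0,0]'; python3 -m pendant '[15,1,0,0,0, 15,0,0,0,0]'
```

```text
clock: 13.82
tcp_pos: [0.3936, -0.2063, 0.0168]
orientation: [-0.411, 1.529, 0.41]
contact_force: [4.7, 2.5, 7.5]
grip_width: 0.0183
clock: 14.08
tcp_pos: [0.3926, -0.2064, 0.0144]
orientation: [-0.411, 1.531, 0.41]
contact_force: [3.8, 1.2, 1.3]
grip_width: 0.0183
clock: 14.32
tcp_pos: [0.3926, -0.2064, 0.0136]
orientation: [-0.411, 1.53, 0.41]
contact_force: [3.8, 2.1, 6.4]
grip_width: 0.0183
```

Near two-point contact. I release to a moderate opening, pull straight up, then back away for a look.

```bash
python3 -m pendant '[45,0,0,0,0, 45,0,0,0,0, 45,0,0,0,0, 45,0,0,0,0, 60,-15,0,0,0, 60,-30,0,0,0, 60,-40,0,0,0, 60,-60,0,0,0, 60,-60,0,0,0, 60,0,40,30,0, 60,0,50,40,0, 60,0,50,40,0, 60,0,50,40,0, 60,0,50,40,0, 60,0,0,0,0]'; cat > v.py <<'E'
from h import *
import sys
for c in("top","scene"):
  im,d=viewer.grab_frame(c);W=world(c,d);np.savez(f"{c}_v.npz",im=im,d=d)
  def rect(x0,x1,y0,y1,a,b):
    m=(W[...,0]>x0)&(W[...,0]<x1)&(W[...,1]>y0)&(W[...,1]<y1)&(W[...,2]>a)&(W[...,2]<b);return W[m]
  H=rect(.36,.52,-.25,-.12,.058,.08);f=lambda P:[np.round(t,1) for t in cv2.minAreaRect((P[:,:2]*1000).astype(np.float32))]
  s=np.linalg.lstsq(np.c_[H[:,:2],np.ones(len(H))],H[:,2],rcond=None)[0]
  print(c,"head",len(H),np.median(H[:,2]),f(H),"tilt",np.degrees(s[:2]).round(1))
  print(" rack",f(rect(.35,.57,-.1,.05,.03,.09))," box",f(rect(.33,.52,-.40,-.26,.062,.085)))
  save(f"pics/{c}_{sys.argv[1]}.png",im)
E
python3 v.py v1
```

```text
clock: 16.2
tcp_pos: [0.4358, 0.095, 0.2192]
orientation: [-0.416, 1.529, 0.417]
contact_force: [-0.5, -0.4, -0.6]
grip_width: 0.0598
top head 284 0.0689284450162373 [array([ 437.8, -177.5]), array([47.9, 48.6]), np.float64(33.9)] tilt [-0.7 -1.1]
 rack [array([458.8, -23.1]), array([ 90.4, 160.1]), np.float64(85.1)]  box [array([ 424. , -332.6]), array([ 89.2, 117.8]), np.float64(85.4)]
scene head 230 0.06806547541697339 [array([ 440. , -178.7]), array([52.1, 48.1]), np.float64(25.5)] tilt [-3.1 -0.9]
 rack [array([462.5, -23.5]), array([ 91.9, 164.2]), np.float64(84.8)]  box [array([ 427.1, -333.4]), array([ 88.7, 122.9]), np.float64(84.6)]
```

View pics/scene_v1.png

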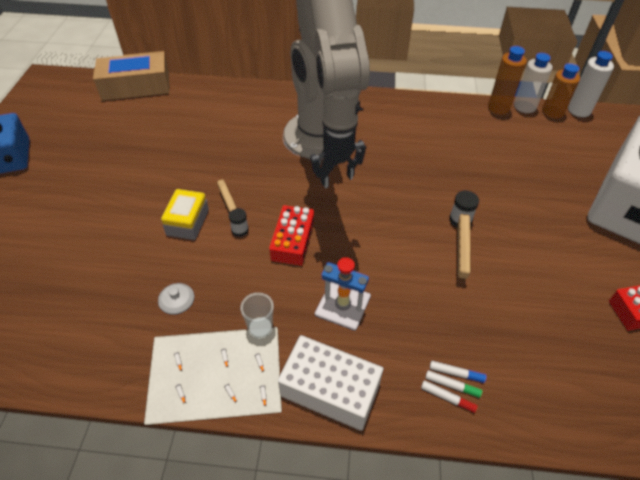

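The mallet stands flat at (237,222) in the picture, with its top at z≈0.069. Its head is within 4 mm of the midpoint (0.4414,-0.178), and the rack and box have not moved. One last cap check with the view clear, then hand in.

```bash
python3 - <<'E'
from h import *
a=np.load("scene_v.npz");W=world("scene",a["d"]);b=np.load("scene0.npz");W0=world("scene",b["d"])
print("cap z before/after",np.median(W0[290:293,342:346,2]),np.median(W[290:295,342:346,2]))
o=r.get_obs();print(o["clock"],o["contact_force"].round(1),abs(o["qvel"]).max())
print(r.hand_in())
E
```

```text
cap z before/after 0.08726694306096683 0.07604916788919058
16.3 [ 0.4 -0.3  0.3] 0.02695648485239501
the job is handed in; nothing more can be done
None
```

I picked up the smaller mallet, drove the cap home with one downward blow at about 0.48 m/s (commanded), stood the mallet between the rack and the tip box, and handed the job in at 16.3 s.

- **Cap:** its surface dropped from z = 0.087 to 0.076 m, so about 10–11 mm against the 10 mm needed. The plunger sprang back up. The depth readings are good to about 1 mm, so I cannot rule out a tiny shortfall.
- **Mallet:** it stands flat on its rubber face with its top at 0.069 m. Its head is at (0.438, -0.178), about 4 mm from the midpoint (0.441, -0.178). The offset is nearly all across the line between the two, so it is midway along that line.
- **Other things:** the rack and tip box are within about 1 mm of where they started. The other items look undisturbed in the last picture, though I did not measure them. The gripper was clear and touching nothing at hand-in.

- **Slip in the grip:** the blow turned the mallet by roughly 10° in the fingers, and it righted itself when I set it down and let go.
- **Cameras disagree slightly:** the two differ by 2–4 mm in x. The scene camera's fit also showed about 3° of tilt on the head, where the top camera showed about 1°.
- **Not seen:** the peak force during the blow was not recorded, because the force is read only at the end of each call. It read about 5 N just after impact.

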